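Clamp the extractor outlet

ROBOT

A 6-joint arm with a two-finger parallel gripper is mounted at the origin on the work surface. World frame = base frame: x ahead of the robot, y to its left, z up, the work surface at z = 0. Lengths are in m, angles in rad, forces in N, time in s.
With the tool pointing down it reaches from about 0.3 to 0.775 m from the base axis. Payload 14.6 kg.
Tool frame: the origin (TCP) lies at the centre of the arm's flange, where the gripper is bolted on; the fingertips stand 199 mm ahead of it and the grasp point (between the pads) lies 180 mm ahead of it; z points along the fingers, y is the line along which they close (so a half turn about z gives the same grasp; the last joint's range is limited). The gripper opens to 94 mm and grips with 3 to 60 N. Pads are 16 mm wide; open, the fingers measure 119 mm over their backs; the gripper's body (75 mm by 177 mm) begins 78 mm behind the grasp point.
Start: joints at [-1.276, 0.3, 1.521, -0, 1.321, -0.067], TCP at [0.195, -0.514, 0.405] pointing down, gripper open.
Joint ranges: [-3.03, 3.03], [-0.79, 2.21], [0.23, 2.52], [-1.04, 4.18], [0, 3.07], [-2.55, 2.55]. Speed limits (rad/s): [2.22, 2.22, 2.57, 3.14, 3.14, 3.14].

INTERFACE

Orientations are given as [roll, pitch, yaw] about the fixed x, y, z axes, in that order (R = Rz(yaw) Ry(pitch) Rx(roll)).
In Python, from station import ctrl gives the robot as it stands. The module is installed in compiled form; this text tells all that it offers.
- The arm moves only by the tool servo_tool, never from a script. Its argument "motion" is a list of rows, each a list of 5 numbers: the closure, from 0 (fully open) to 1 (shut), then the shift along the world's x, y, z in cm, then the turn about the world's z in degrees. A call has 1 to 20 rows; each row is the pose to reach, as a shift and turn from the pose commanded when the call began; what a row does not reach only later rows make up. A row lasts 1/8 s, in which the tool goes at most 62.5 mm and 10.7 degrees, less where a joint would pass 70% of its speed; a pose out of reach is approached as far as the arm can. A call with a gripper value outside its range is refused whole. The fingers move at their own pace and stop on an object; "squeeze" is the grip in N (left out, the last holds). Time passes only in rows, so rows that repeat a pose let the fingers close. It gives the time, the measured TCP pose, the force, the opening and the grip force at its end, in the units of the state.
- ctrl.get_obs(): the state, without advancing time (a new reading comes with each control period).
- ctrl.camera(name): name is "scene" or "top"; returns a dict with "image" (384x512x3 uint8, red, green, blue), "fx", "fy", "cx", "cy" (pixels), "camera_from_world" (4x4, takes a point from world to camera coordinates). Camera axes: x right, y up, looking along -z (the intrinsics and any distortion apply to the point x, -y, -z); pixel columns grow to the right and rows downward; lengths in m; the calibration is good to about 2 mm. A picture is of the moment at which its call begins. There is no depth.
- ctrl.hand_in(): hands the job in; it is judged then, once.
The state is a dict: "time_s": time; "qpos": joint angles; "joint_vel": joint speeds; "tau": joint torques, N m; "ee_pos": TCP position; "eef_rot": TCP orientation; "force": force on the tool from outside, world axes, zero at the start; "moment": the same for the moment, N m; "grip_width": finger opening in m; "grip_force": force on a finger pad.
Only numpy, scipy, OpenCV 4.12 (cv2) and the standard library are available. Lean on these libraries where they do the work, as an engineer would, in place of code of your own. Each camera call takes 0.05 s, during which the arm holds its last target. There are 200 camera calls.

TASK

Lift the steel band clamp out of its black slotted tray, slide it over the blue barbed outlet stub of the dust extractor until it sits fully home against the yellow shoulder, with its knob upright above the yellow ledge. Then turn the clamp's black knob clockwise (seen from above) until the clamp is just snug on the stub, no more than that, and let go. Push gently, and leave the phone, the bottle and the screwdriver where they are.

Things in the scene. Friction and masses are not known exactly. Their poses are not given: they have to be found in the camera images.
- clamp: Worm-drive band clamp, loose, about 0.13 kg. Origin at the centre of its steel ring; x = ring axis, z up. Ring: inner diameter 46, outer 51, 16 wide along x (x -8 to +8). Grip tab on top, worm housing and knob on its +y side. Centre of mass 25 mm to +y, 10 up. Starts upright in the tray's slot (walls 18 high, 2 mm play each side); lift it straight up.
- tab (a point): Middle of the clamp's orange grip tab, 50 above the ring's centre (clamp axes). Tab: 14 (x) by 18 (y), upright, z 24 to 62 of the clamp. Carry the clamp by it.
- housing (a point): Centre of the clamp's steel worm housing, at y = +45.5 of the clamp (clamp axes): 20 (x) by 35 (y) by 32 (z).
- knob (a point): Middle of the clamp's black round knob, at y = +50, z = +32 of the clamp (clamp axes; does not turn with the knob). Knob: 28 diameter, 24 tall, axis z, 27 mm clear of the tab. Starts 0 to 1.5 rad from open (unknown), end stop at 5. Clockwise from above tightens. Springy: winds up 0.4 rad before the jaw moves, springs back 0.4 to 0.7 rad when let go; the jaw stays.
- jaw: Brass jaw, 12 by 8 by 10, in the ring, housing side; moves along the clamp's y, 6.5 mm per rad, against the stub's tongue. Knob torque, moving or held: 0.30 N m while the jaw runs free; it meets the stub after 0.9 to 3 rad in all; then each rad adds about 30 N of squeeze and 0.2 N m. Snug: 16 to 36 N, best 27 N (0.18 N m above free running). Over 45 N the stub breaks. Settles when let go: recheck.
- stub_home (a point): Where the ring's centre belongs when fully home: on the stub's axis, 115 above the table. x = stub axis: the stub points to -x (open tapered end), so the clamp is slid along +x; z up. Clamp axes must agree with these (knob on the +y side).
- stub: Blue slotted neck of the stub, 40 diameter, x -9.5 to +8 of stub_home; on its +y side a springy tongue, 15 by 14, which the clamp's jaw presses in (12 N/mm). Origin and axes as stub_home.
- barb: Blue barb at the stub's end: a ridge of 43 diameter, x -14.5 to -9.5 of stub_home, tapering in front of it to 26 diameter at the tip, x = -34.5. The ring has 1.5 mm of play all round over the ridge and 3 mm over the neck, so the released clamp sags 3 mm. Origin and axes as stub_home.
- shoulder: Yellow shoulder disc, 52 diameter, 8 thick; front face at x = +8 of stub_home: the ring's back butts there, and only then does the ring sag behind the barb, with 1.5 mm of play along the axis. Pushing the clamp onto it or onto the barb with 30 N or more breaks it. Origin and axes as stub_home.
- bracket: Yellow bracket beside the shoulder: a plate behind the housing (front face x = +10.5, y 16 to 66) and a ledge (x -14 to +15, y 30 to 66, top at z = -19, 3 mm below the housing of a centred clamp) on which the released clamp's housing rests. Nothing of stub, shoulder or bracket is above z = +26 of stub_home. Origin and axes as stub_home.
- extractor: Dust extractor, fixed: grey box 150 by 110 by 50, its near face 30 mm behind stub_home, with a black elbow pipe of 38 diameter carrying the stub. Origin on the table right below stub_home, same axes.
- tray: Black slotted tray, fixed, 75 by 135 by 26 high; origin on the table below the centre of the stored clamp's ring, which is 33.5 above the table; same axes as the stored clamp.
- phone: Bystander: phone lying flat, 148 by 72 by 8, origin under its centre.
- cleaner: Bystander: bottle, 52 diameter, 140 high, origin under its centre.
- screwdriver: Bystander: screwdriver with red handle lying along its x.

How it is judged:
By the outcome, as a careful person would: the job done as asked, in the order asked, and still so for the second after the job is handed in, with the robot touching nothing.
It also fails if it takes over 72 s, if anything falls off the work surface, if the arm or the gripper's body presses on something with over 40 N, if the wrist force passes 120 N, or if a joint passes its speed limit or range.

## Working session

There is one attempt and no reset: what is moved stays moved. The work goes in short steps, Python scripts to look and compute and a tool call to move; the robot and the scene stay as the last step left them, time stands still between calls to the robot, and variables do not carry over. Pictures are saved under pics/ and viewed, at most 10 in all, crops included, and the job is handed in when it is done.

Besides the shell and the picture viewer there is one more tool, called after ">>>" as a command line: name --pt "numbers of a row" for each row, then --argument value for the rest. servo_tool: Moves the arm, as the interface text tells. Its arguments: {"type":"object","properties":{"motion":{"type":"array","items":{"type":"array","items":{"type":"number"}}},"squeeze":{"type":"number"}},"required":["motion"]}

```bash
mkdir -p pics; cat > h.py <<'E'
import numpy as np, cv2
from station import ctrl
def snap(n,tag):
    c=ctrl.camera(n); cv2.imwrite(f'pics/{tag}_{n}.png',c['image'][:,:,::-1]); np.savez(f'pics/{tag}_{n}.npz',**c); return c
def load(n,tag): return dict(np.load(f'pics/{tag}_{n}.npz',allow_pickle=True))
def ray(c,u,v):
    T=c['camera_from_world'];R=T[:3,:3];o=-R.T@T[:3,3]
    d=R.T@np.array([(u-c['cx'])/c['fx'],-(v-c['cy'])/c['fy'],-1.0]);return o,d
def onz(c,u,v,z):
    o,d=ray(c,u,v);return o+d*(z-o[2])/d[2]
def proj(c,p):
    q=c['camera_from_world']@np.append(p,1);return np.array([c['fx']*q[0]/-q[2]+c['cx'],c['fy']*-q[1]/-q[2]+c['cy']])
def tri(*r):
    A=0;b=0
    for o,d in r:
        d=d/np.linalg.norm(d);P=np.eye(3)-np.outer(d,d);A=A+P;b=b+P@o
    return np.linalg.solve(A,b)
E
python3 - <<'E'
from h import *
for n in('scene','top'):
    c=snap(n,'a');print(n,{k:v for k,v in c.items() if k!='image'})
print(ctrl.get_obs())
a=[cv2.resize(cv2.imread(f'pics/a_{n}.png'),(800,600)) for n in('scene','top')]
for n,i in zip(('scene','top'),a): cv2.imwrite(f'pics/big_{n}.png',i)
E
```

```text
scene {'fx': 455.28285829782857, 'fy': 455.28285829782857, 'cx': 260.6466960437826, 'cy': 185.23912650016047, 'camera_from_world': array([[-0.07905852,  0.99662213,  0.02222776, -0.07155843],
       [-0.61300149, -0.06618657,  0.78730458,  0.26817414],
       [ 0.78611635,  0.04861748,  0.61616347, -1.58502473],
       [ 0.        ,  0.        ,  0.        ,  1.        ]])}
top {'fx': 389.5785164760261, 'fy': 389.5785164760261, 'cx': 252.85806006807735, 'cy': 192.4482578566108, 'camera_from_world': array([[-0.02308426, -0.99919496, -0.03281071,  0.11899981],
       [ 0.97993207, -0.02911452,  0.19719402, -0.56480664],
       [-0.19799054, -0.02760019,  0.97981528, -0.98481668],
       [ 0.        ,  0.        ,  0.        ,  1.        ]])}
{'time_s': 0.1, 'qpos': array([-1.27561790e+00,  3.00395472e-01,  1.52153976e+00,  2.75804383e-05,
        1.32068690e+00, -6.66091112e-02]), 'joint_vel': array([-0.00026962, -0.00198202, -0.00289022, -0.00135247, -0.00179822,
       -0.00123437]), 'tau': array([ 5.52449983e-04, -5.32644761e+01, -3.53288734e+01,  7.09023373e-02,
        2.35253636e-02, -5.58266095e-05]), 'ee_pos': array([ 0.19465442, -0.51436344,  0.40414518]), 'eef_rot': array([-3.14056724e+00, -9.51778776e-05,  3.61780652e-01]), 'force': array([-1.0646333 , -0.02130798,  0.52590389]), 'moment': array([-0.03153483, -0.00091627,  0.01544643]), 'grip_force': 0.0, 'grip_width': 0.0938238120144477}
```

View pics/big_scene.png

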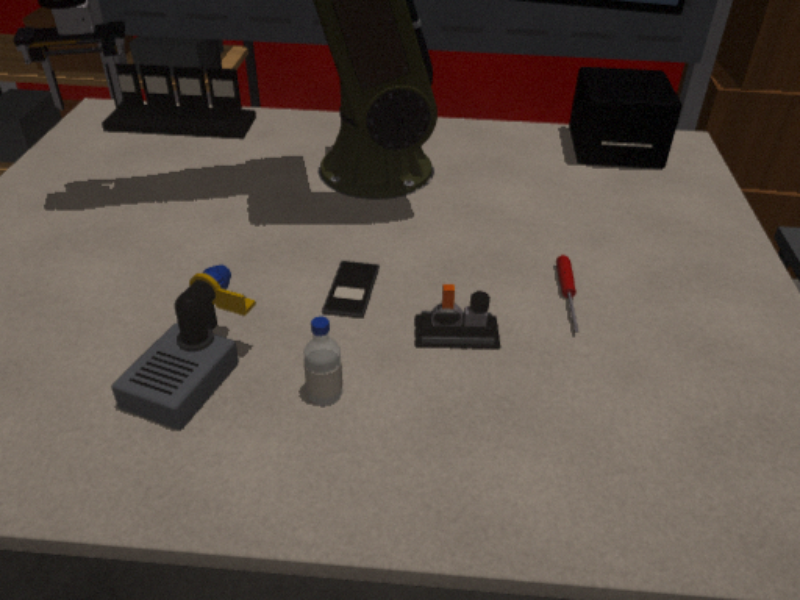

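View pics/big_top.png

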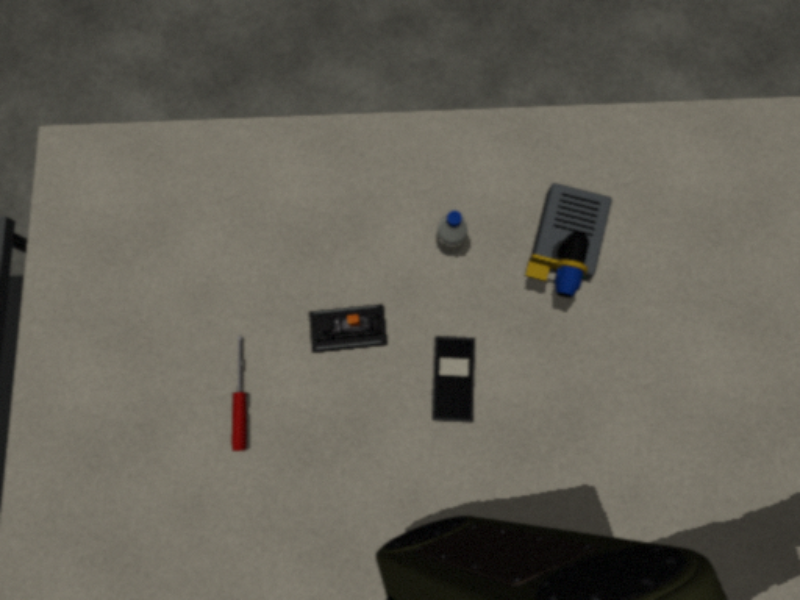

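```bash
python3 - <<'E'
from h import *
t=[];
for n,b1,b2 in(('scene',(45,150,170,280),(255,170,330,230)),('top',(320,110,400,205),(190,190,255,230))):
    c=load(n,'a');im=c['image'];hsv=cv2.cvtColor(im,cv2.COLOR_RGB2HSV).astype(int);H,S,V=hsv[...,0],hsv[...,1],hsv[...,2]
    M={'orange':(H<14)&(S>170)&(V>90),'blue':(H>105)&(H<130)&(S>120)&(V>40),'yellow':(H>18)&(H<33)&(S>150)&(V>60)}
    for k,m in M.items():
        nn,l,st,ce=cv2.connectedComponentsWithStats(m.astype(np.uint8))
        for i in range(1,nn):
            if st[i,4]>25: print(n,k,st[i],ce[i].round(2), 'minrect',cv2.minAreaRect(np.argwhere(l==i)[:,::-1].astype(np.float32)))
    for j,b in enumerate((b1,b2)):
        s=im[b[1]:b[3],b[0]:b[2]][:,:,::-1];f=400/s.shape[1];s=cv2.resize(s,None,fx=f,fy=f,interpolation=cv2.INTER_CUBIC)
        t.append(cv2.convertScaleAbs(s,alpha=1.6,beta=15)); print(n,j,'scale',f,s.shape)
def col(x): return np.vstack(x)
L=[t[0],t[1],t[2],t[3]]
print([x.shape for x in L])
h=600
def pad(x,h): return cv2.copyMakeBorder(x,0,max(0,h-x.shape[0]),0,0,cv2.BORDER_CONSTANT)[:h]
cv2.imwrite('pics/c1.png',np.hstack([pad(L[0],600),pad(L[2],600)]))
cv2.imwrite('pics/c2.png',np.hstack([pad(L[1],400),pad(L[3],400)]))
E
```

```text
scene orange [358 164  10  21 128] [362.45 174.43] minrect ((362.3076477050781, 174.03848266601562), (21.37666130065918, 6.471832275390625), 78.69007110595703)
scene orange [284 182   7   9  32] [287.22 184.31] minrect ((287.0, 186.0), (8.0, 6.0), 90.0)
scene blue [131 170  16  14 129] [140.23 175.17] minrect ((140.4834442138672, 174.68508911132812), (16.35247039794922, 10.331789016723633), 41.987213134765625)
scene blue [199 203  12  11  97] [204.63 207.91] minrect ((204.5, 208.0), (10.78638744354248, 10.001923561096191), 78.69007110595703)
scene yellow [122 175  41  26 357] [144.71 189.39] minrect ((141.13946533203125, 188.5596923828125), (42.75234603881836, 14.130012512207031), 28.886581420898438)
scene 0 scale 3.2 (416, 400, 3)
scene 1 scale 5.333333333333333 (320, 400, 3)
top orange [222 201   8   6  33] [225.61 203.55] minrect ((225.5, 203.5), (5.0, 7.0), 90.0)
top orange [149 251   6  37 191] [151.41 269.16] minrect ((151.5, 269.0), (36.0, 5.0), 90.0)
top blue [286 135   9  10  68] [290.28 139.59] minrect ((290.5000305175781, 139.5), (8.485280990600586, 8.485280990600586), 45.0)
top blue [355 170  18  19 253] [363.24 178.79] minrect ((363.39190673828125, 179.1486358642578), (16.604297637939453, 17.261892318725586), 9.462322235107422)
top yellow [340 163  36  11 124] [358.78 167.22] minrect ((357.7705993652344, 166.78236389160156), (35.90199279785156, 5.097866058349609), 12.52880859375)
top yellow [337 166  15  14 146] [343.77 172.79] minrect ((343.82073974609375, 172.8773651123047), (13.873414993286133, 10.576762199401855), 15.945395469665527)
top 0 scale 5.0 (475, 400, 3)
top 1 scale 6.153846153846154 (246, 400, 3)
[(416, 400, 3), (320, 400, 3), (475, 400, 3), (246, 400, 3)]
```

View pics/c1.png

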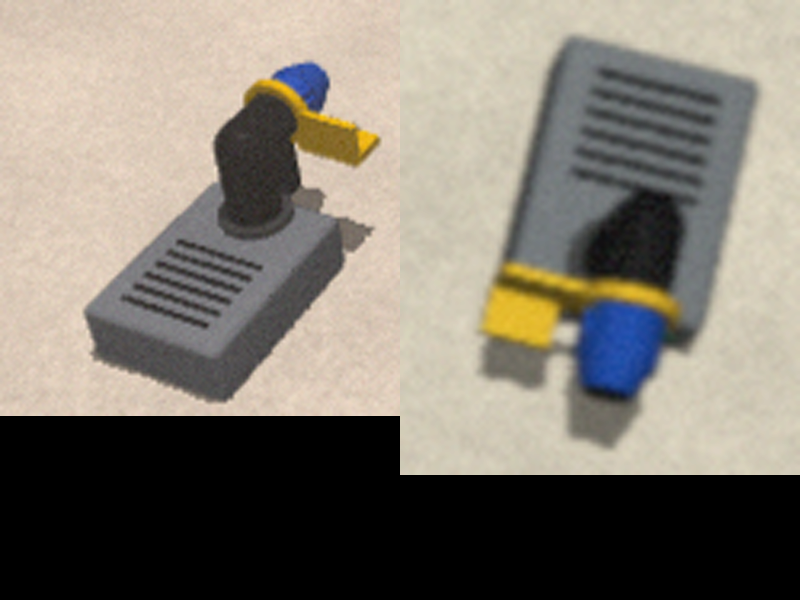

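View pics/c2.png

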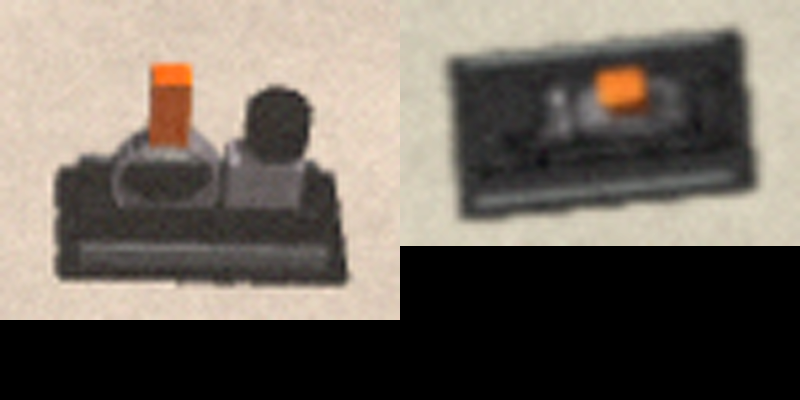

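```bash
python3 - <<'E'
from h import *
T=load('top','a');S=load('scene','a')
print('tab top', onz(T,226.1,204.05,.0955),onz(S,287.2,184.3,.0955), tri(ray(T,226.1,204.05),ray(S,287.2,184.3)))
im=T['image'];V=im.max(2).astype(int)
def rectz(mask,z):
    cs,_=cv2.findContours(mask.astype(np.uint8),0,cv2.CHAIN_APPROX_NONE);k=max(cs,key=cv2.contourArea)[:,0]
    P=np.array([onz(T,u+.5,v+.5,z)[:2] for u,v in k]);r=cv2.minAreaRect((P*1000).astype(np.float32));return r
m=np.zeros_like(V,bool);m[185:235,185:260]=V[185:235,185:260]<75
m=cv2.morphologyEx(m.astype(np.uint8),3,np.ones((9,9)))
print('tray',[rectz(m,z) for z in(.013,.026)])
hsv=cv2.cvtColor(im,cv2.COLOR_RGB2HSV).astype(int)
B=(hsv[...,0]>105)&(hsv[...,0]<130)&(hsv[...,1]>120)&(hsv[...,2]>40);B[:, :330]=0
vv,uu=np.nonzero(B)
P=np.array([onz(T,u+.5,v+.5,.115)[:2]*1000 for u,v in zip(uu,vv)])
for yaw in (-12,-14,-16):
    a=np.radians(yaw);ex=np.array([np.cos(a),np.sin(a)]);ey=np.array([-ex[1],ex[0]])
    s=P@ex;w=P@ey
    bins=np.floor(s/3);print(yaw,'s range',s.min().round(1),s.max().round(1),[(int(b*3),round(w[bins==b].min(),1),round(w[bins==b].max(),1)) for b in np.unique(bins)])
# gray box: top crop corner pixels
for name,(x,y),z in (('farL',(570,38),.05),('farR',(757,88),.05),('nearR',(700,335),.05),('left mid',(513,255),.05),
   ('ledge fl',(483,330),.096),('ledge fr',(552,345),.096),('plate topL',(505,265),.115),('blue tip L',(583,388),.115),('tipR',(635,393),.115)):
    print(name,(onz(T,320+(x-400)/5,110+y/5,z)*1000).round(1))
Y=(hsv[...,0]>18)&(hsv[...,0]<33)&(hsv[...,1]>150)
nn,l,st,ce=cv2.connectedComponentsWithStats(Y.astype(np.uint8))
i=[i for i in range(1,nn) if abs(ce[i]-[343.8,172.8]).max()<4]
print('ledge',[rectz(l==k,.096) for k in i])
E
```

```text
tab top [0.53185092 0.17250228 0.0955    ] [0.53740183 0.17638946 0.0955    ] [0.53247867 0.17468311 0.09145317]
tray [((528.4791259765625, 189.9404296875), (74.76924896240234, 134.3766632080078), 4.178650856018066), ((526.4418334960938, 188.54373168945312), (73.85848236083984, 132.73980712890625), 4.178637504577637)]
-12 s range 582.9 627.9 [(582, np.float64(-63.0), np.float64(-37.8)), (585, np.float64(-65.1), np.float64(-37.4)), (588, np.float64(-64.7), np.float64(-37.1)), (591, np.float64(-66.9), np.float64(-36.8)), (594, np.float64(-69.0), np.float64(-36.4)), (597, np.float64(-71.1), np.float64(-33.3)), (600, np.float64(-70.8), np.float64(-32.9)), (603, np.float64(-70.5), np.float64(-35.0)), (606, np.float64(-72.6), np.float64(-34.7)), (609, np.float64(-71.9), np.float64(-34.3)), (612, np.float64(-74.4), np.float64(-34.0)), (615, np.float64(-73.7), np.float64(-33.3)), (618, np.float64(-73.4), np.float64(-35.4)), (621, np.float64(-73.1), np.float64(-37.9)), (624, np.float64(-70.3), np.float64(-40.0)), (627, np.float64(-59.7), np.float64(-44.6))]
-14 s range 584.5 629.6 [(582, np.f
[... 1008 characters left out ...]
4(-28.7), np.float64(7.3)), (606, np.float64(-28.2), np.float64(7.8)), (609, np.float64(-30.1), np.float64(8.3)), (612, np.float64(-29.6), np.float64(8.8)), (615, np.float64(-31.5), np.float64(9.4)), (618, np.float64(-30.5), np.float64(9.9)), (621, np.float64(-30.0), np.float64(8.0)), (624, np.float64(-29.5), np.float64(3.7)), (627, np.float64(-26.5), np.float64(-0.7)), (630, np.float64(-15.8), np.float64(-15.8))]
farL [ 773.4 -182.1   50. ]
farR [ 740.5 -282.1   50. ]
nearR [ 601.6 -238.9   50. ]
left mid [ 649.5 -142.    50. ]
ledge fl [ 597.  -114.2   96. ]
ledge fr [ 588. -149.   96.]
plate topL [ 626.1 -123.9  115. ]
blue tip L [ 561.  -158.5  115. ]
tipR [ 557.6 -184.2  115. ]
ledge []
```

>>> servo_tool --pt "0.65 3 6 0 -2" --pt "0.65 6 12 0 -4" --pt "0.65 9 18 0 -6" --pt "0.65 12 24 0 -8" --pt "0.65 15 30 0 -10" --pt "0.65 18 36 0 -12" --pt "0.65 21 42 0 -14" --pt "0.65 24 48.5 0 -16" --pt "0.65 27 55 0 -16.5" --pt "0.65 30 61.5 -2 -16.5" --pt "0.65 32.5 66 -5 -16.5" --pt "0.65 33.9 68.9 -8 -16.5" --pt "0.65 33.9 68.9 -9 -16.5" --pt "0.65 33.9 68.9 -9 -16.5" --pt "0.65 33.9 68.9 -9 -16.5"

```text
time_s: 1.98
ee_pos: [0.5336, 0.1741, 0.3152]
eef_rot: [3.142, -0.0, 0.074]
force: [0.1, -0.9, 0.7]
grip_width: 0.033
grip_force: 0.0
```

```bash
python3 - <<'E'
from h import *
o=ctrl.get_obs();print(o['time_s'],o['ee_pos'],o['eef_rot'],o['grip_width'],o['force'])
t=[]
for n,b in(('scene',(240,130,340,230)),('top',(180,130,280,230))):
    c=snap(n,'b');s=cv2.resize(c['image'][b[1]:b[3],b[0]:b[2],::-1],(400,400),interpolation=2);t.append(cv2.convertScaleAbs(s,alpha=1.6,beta=15))
    R=np.array([np.cos(.0733),np.sin(.0733)]);g=o['ee_pos']-[0,0,.199]
    e=np.array([-R[1],R[0],0])
    for z in(.205,): print(n,proj(c,g),[proj(c,g+e*k) for k in(-.0165,.0165)])
cv2.imwrite('pics/d.png',np.hstack(t))
E
```

```text
1.975 [0.53359449 0.17407837 0.31520202] [ 3.14150685e+00 -2.81554625e-04  7.36540047e-02] 0.033047741955122494 [ 0.08600567 -0.94890411  0.69188295]
scene [286.78926633 176.412486  ] [array([279.87324861, 176.26511316]), array([293.70337443, 176.55981815])]
top [224.64680499 202.00467044] [array([231.15793018, 201.34639271]), array([218.13853112, 202.66265989])]
```

View pics/d.png

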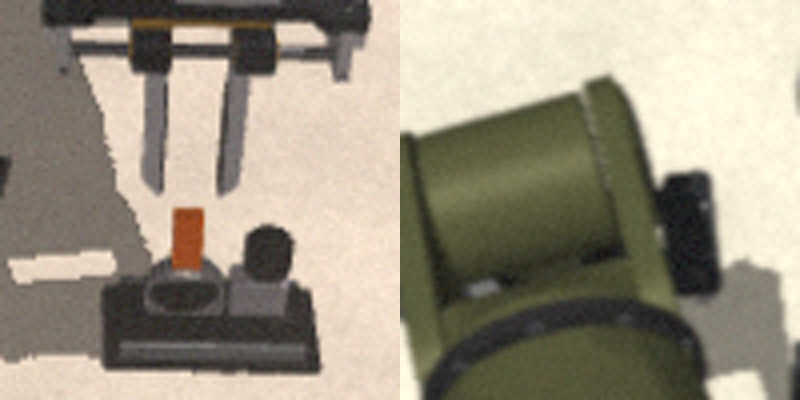

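>>> servo_tool --pt "0.65 0 -0.05 -1.5 0" --pt "0.65 0 -0.05 -3 0" --pt "0.65 0 -0.05 -4 0" --pt "0.65 0 -0.05 -4.9 0" --pt "0.65 0 -0.05 -4.9 0" --pt "0.9 0 -0.05 -4.9 0" --pt "0.9 0 -0.05 -4.9 0" --pt "0.9 0 -0.05 -4.9 0" --pt "0.9 0 -0.05 -4.9 0" --pt "0.9 0 -0.05 -4.9 0" --squeeze 25

```text
time_s: 3.32
ee_pos: [0.5338, 0.1742, 0.2661]
eef_rot: [-3.141, -0.001, 0.074]
force: [0.1, 0.6, 5.7]
grip_width: 0.0178
grip_force: 25.0
```

>>> servo_tool --pt "0.95 0 0 0.4 0" --pt "0.95 0 0 0.8 0" --pt "0.95 0 0 1.6 0" --pt "0.95 0 0 2.6 0" --pt "0.95 0 0 4 0" --pt "0.95 0 0 6 0" --pt "0.95 0 0 9 0" --pt "0.95 0 0 13 0" --pt "0.95 0 0 16 0" --pt "0.95 0 0 16 0" --pt "0.95 0 0 16 0" --squeeze 45

```text
time_s: 4.7
ee_pos: [0.5335, 0.1741, 0.4246]
eef_rot: [3.141, 0.001, 0.074]
force: [-0.2, -0.1, -1.4]
grip_width: 0.0179
grip_force: 44.9
```

```bash
python3 - <<'E'
from h import *
o=ctrl.get_obs();print(o['ee_pos'],o['eef_rot'],o['grip_width'],o['force'],o['moment'])
E
```

```text
[0.53351606 0.17406809 0.42459859] [3.14135214e+00 1.40644634e-03 7.38196687e-02] 0.017860419477403335 [-0.23970814 -0.09510925 -1.44476346] [-0.01215775  0.002985   -0.01370672]
```

>>> servo_tool --pt "0.95 0 -2 0 -2" --pt "0.95 0 -5 0 -4" --pt "0.95 0 -9 0 -7" --pt "0.95 -0.1 -13.5 0 -10" --pt "0.95 -0.1 -18 0 -13" --pt "0.95 -0.15 -22.5 0 -16" --pt "0.95 -0.15 -27 0 -19" --pt "0.95 -0.15 -31 0 -21" --pt "0.95 -0.15 -33 -2 -22" --pt "0.95 -0.15 -33.5 -5 -22" --pt "0.95 -0.15 -33.5 -7 -22" --pt "0.95 -0.15 -33.5 -7.7 -22" --pt "0.95 -0.15 -33.5 -7.7 -22" --pt "0.95 -0.15 -33.5 -7.7 -22"

```text
time_s: 6.45
ee_pos: [0.5322, -0.161, 0.3495]
eef_rot: [3.142, -0.001, -0.31]
force: [0.3, 0.6, -1.5]
grip_width: 0.0176
grip_force: 44.9
```

```bash
python3 - <<'E'
from h import *
o=ctrl.get_obs();print(o['time_s'],o['ee_pos'],o['eef_rot'],o['grip_width'],o['force'],o['moment'])
t=[]
for n,b in(('scene',(95,120,195,220)),('top',(310,120,410,220))):
    c=snap(n,'e');s=cv2.resize(c['image'][b[1]:b[3],b[0]:b[2],::-1],(400,400),interpolation=2);t.append(cv2.convertScaleAbs(s,alpha=1.6,beta=15))
    print(n,'grasp pt',proj(c,o['ee_pos']-[0,0,.18]),'ring',proj(c,o['ee_pos']-[0,0,.2326]),'home',proj(c,np.array([.5895,-.179,.115])))
cv2.imwrite('pics/e.png',np.hstack(t))
E
```

```text
6.45 [ 0.53220707 -0.1609766   0.34947156] [ 3.14150966e+00 -1.23738357e-03 -3.10317764e-01] 0.017628729014375493 [ 0.27375792  0.5558331  -1.4850498 ] [0.03358705 0.01032489 0.0299242 ]
scene grasp pt [145.64027551 148.64355633] ring [148.5384002  166.82136015] home [134.30380234 181.28678478]
top grasp pt [363.84036884 194.64007946] ring [358.64338159 198.68432341] home [363.91134814 176.312528  ]
```

View pics/e.png

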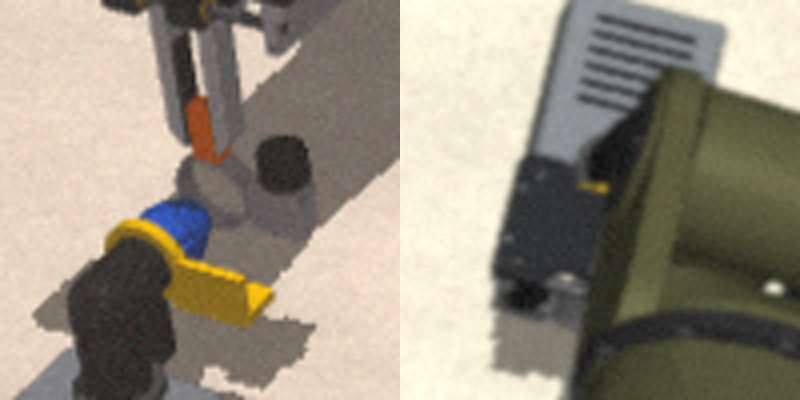

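```bash
cat > m.py <<'E'
from h import *
def pred(c,home,yaw):
    ex=np.array([np.cos(yaw),np.sin(yaw),0]);ey=np.array([-ex[1],ex[0],0]);ez=np.array([0,0,1.])
    th=np.linspace(0,2*np.pi,181)
    P=lambda x,y,z:proj(c,home+(x*ex+y*ey+z*ez)/1000)
    circ=lambda x,r:np.array([P(x,r*np.cos(t),r*np.sin(t)) for t in th])
    disc=np.vstack([circ(8,26),circ(16,26)]);blue=np.vstack([circ(-34.5,13),circ(-14.5,21.5),circ(-9.5,21.5)])
    ledge=np.array([P(x,y,-19) for x in(-14,15) for y in(30,66)])
    return disc,blue,ledge
def ext(p): return np.r_[p.min(0),p.max(0)].round(1)
E
python3 - <<'E'
from m import *
home=np.array([.5895,-.179,.115])
for n in('scene','top'):
    c=load(n,'a');hsv=cv2.cvtColor(cv2.resize(c['image'],None,fx=4,fy=4,interpolation=cv2.INTER_CUBIC),cv2.COLOR_RGB2HSV).astype(int);H,S,V=hsv[...,0],hsv[...,1],hsv[...,2]
    W=np.zeros_like(H,bool)
    if n=='scene': W[640:840,400:680]=1
    else: W[600:800,1320:1540]=1
    Y=W&(H>16)&(H<35)&(S>110)&(V>50);B=W&(H>105)&(H<130)&(S>100)&(V>40)
    for k,m in(('Y',Y),('B',B)):
        m=cv2.morphologyEx(m.astype(np.uint8),cv2.MORPH_OPEN,np.ones((3,3)));v,u=np.nonzero(m);print(n,k,'umin vmin umax vmax',np.array([u.min(),v.min(),u.max()+1,v.max()+1])/4)
        if k=='Y': print('   left part top row by col', 'first col rows',v[u==u.min()].mean()/4,'last col rows',v[u==u.max()].mean()/4)
    d,b,l=pred(c,home,np.radians(-17.8));print(n,'pred disc',ext(d),'blue',ext(b),'ledge',ext(l),l.round(1).tolist())
    print('jac dx,dy,dz 10mm',[(proj(c,home+e)-proj(c,home)).round(2) for e in np.eye(3)*.01])
E
```

```text
scene Y umin vmin umax vmax [121.25 174.75 163.75 201.75]
   left part top row by col first col rows 181.0 last col rows 193.75
scene B umin vmin umax vmax [131.   169.75 147.5  184.25]
scene pred disc [120.6 173.8 142.  194.4] blue [128.8 168.6 147.5 186.6] ledge [142.7 187.5 162.9 198.7] [[149.7, 187.5], [162.9, 191.4], [142.7, 194.6], [156.1, 198.7]]
jac dx,dy,dz 10mm [array([-1.29,  2.62]), array([4.23, 0.28]), array([-0.64, -3.43])]
top Y umin vmin umax vmax [336.25 162.25 376.   180.25]
   left part top row by col first col rows 175.25 last col rows 172.125
top B umin vmin umax vmax [355.25 170.5  373.25 189.25]
top pred disc [354.3 166.6 375.9 177. ] blue [354.  176.8 371.7 190.9] ledge [335.7 165.8 352.  180. ] [[349.4, 180.0], [335.7, 176.3], [352.0, 169.5], [338.4, 165.8]]
jac dx,dy,dz 10mm [array([-0.31, -3.84]), array([-3.99,  0.12]), array([ 0.99, -0.95])]
```

```bash
cat >> m.py <<'E'
def knobtab(c,ring,yaw):
    ex=np.array([np.cos(yaw),np.sin(yaw),0]);ey=np.array([-ex[1],ex[0],0]);ez=np.array([0,0,1.])
    P=lambda x,y,z:proj(c,ring+(x*ex+y*ey+z*ez)/1000)
    k=np.array([P(14*np.cos(t),50+14*np.sin(t),z) for t in np.linspace(0,2*np.pi,91) for z in(20,44)])
    t=np.array([P(7,y,z) for y in(-9,9) for z in(25.5,62)]);r=np.array([P(x,25.5*np.cos(a),25.5*np.sin(a)) for a in np.linspace(0,2*np.pi,91) for x in(-8,8)]);return k,t,r
E
python3 - <<'E'
from m import *
c=load('scene','e');ring=np.array([.5322,-.161,.3495-.2326])
k,t,r=knobtab(c,ring,-.3103);print('pred knob',ext(k),'tabface',ext(t),t.round(1).tolist(),'ring',ext(r))
im=cv2.resize(c['image'],None,fx=4,fy=4,interpolation=cv2.INTER_CUBIC)
V=im.max(2).astype(int);W=np.zeros_like(V,bool);W[600:690,628:700]=1
m=(W&(V<45)).astype(np.uint8);v,u=np.nonzero(m);print('V levels',np.percentile(V[600:690,628:700],[5,25,50,75]));
nn,l,st,ce=cv2.connectedComponentsWithStats(m);i=1+st[1:,4].argmax();print('knob',st[i]/4)
hsv=cv2.cvtColor(im,cv2.COLOR_RGB2HSV).astype(int)
m=((hsv[...,0]<14)&(hsv[...,1]>150)&(hsv[...,2]>60)).astype(np.uint8);m[:,:500]=0;m[:,700:]=0;m[:560]=0;m[660:]=0;v,u=np.nonzero(m);print('tab',u.min()/4,v.min()/4,u.max()/4+.25,v.max()/4+.25)
c=load('scene','a')
c2=load('scene','b');V=cv2.resize(c2['image'],None,fx=4,fy=4,interpolation=cv2.INTER_CUBIC).max(2)
k,t,r=knobtab(c2,np.array([.5336,.1738,.0335]),.0733);print('pred stored knob',ext(k),ext(t))
m=(V[740:800,1196:1270]<45).astype(np.uint8);nn,l,st,ce=cv2.connectedComponentsWithStats(m);i=1+st[1:,4].argmax();print('knob st',st[i]/4+np.array([299,185,0,0,0]))
E
```

```text
pred knob [158.3 153.2 171.5 168.5] tabface [140.1 145.9 148.7 160.6] [[142.3, 158.8], [140.1, 145.9], [148.7, 160.6], [146.7, 147.6]] ring [137.6 156.1 159.5 177.4]
V levels [18. 22. 49. 64.]
knob [158.75 153.75  14.25  15.25 721.75]
tab 141.5 144.0 152.5 161.25
pred stored knob [299.8 186.  312.  200.8] [281.8 185.  290.  196.9]
knob st [300.5  186.75  12.5   13.25 540.5 ]
```

>>> servo_tool --pt "0.95 0.03 0.09 -0.2 0" --pt "0.95 0.7 -0.12 -0.2 0" --pt "0.95 1.5 -0.38 -0.2 0" --pt "0.95 2.1 -0.57 -0.2 0" --pt "0.95 2.6 -0.74 -0.2 0" --pt "0.95 3 -0.86 -0.2 0" --pt "0.95 3.36 -0.98 -0.2 0" --pt "0.95 3.36 -0.98 -0.2 0" --pt "0.95 3.36 -0.98 -0.2 0"

```text
time_s: 7.68
ee_pos: [0.5657, -0.1707, 0.3467]
eef_rot: [-3.142, 0.0, -0.31]
force: [-0.6, -0.1, -1.7]
grip_width: 0.0178
grip_force: 44.9
```

```bash
cat > st.py <<'E'
from m import *
o=ctrl.get_obs();p=o['ee_pos'];f=o['force'];ex=np.array([.952,-.306]);ey=np.array([.306,.952])
print('t',o['time_s'],'ax',((p[:2]@ex-.6174)*1e3).round(2),'lat',((p[:2]@ey-.01044)*1e3).round(2),'ringz',((p[2]-.2326)*1e3).round(2),'rot',o['eef_rot'].round(4),'F ax lat z',(f[:2]@ex).round(2),(f[:2]@ey).round(2),f[2].round(2),'M',o['moment'].round(3),'g',o['grip_width'].round(4))
E
python3 st.py
```

```text
Traceback (most recent call last):
  File "st.py", line 3, in <module>
    print('t',o['time_s'],'ax',((p[:2]@ex-.6174)*1e3).round(2),'lat',((p[:2]@ey-.01044)*1e3).round(2),'ringz',((p[2]-.2326)*1e3).round(2),'rot',o['eef_rot'].round(4),'F ax lat z',(f[:2]@ex).round(2),(f[:2]@ey).round(2),f[2].round(2),'M',o['moment'].round(3),'g',o['grip_width'].round(4))
                                                                                                                                                                                                                                                                      ^^^^^^^^^^^^^^^^^^^^^
AttributeError: 'float' object has no attribute 'round'
```

>>> servo_tool --pt "0.95 0 0 0.1 0" --pt "0.95 0.19 -0.06 0.1 0" --pt "0.95 0.38 -0.12 0.1 0" --pt "0.95 0.57 -0.18 0.1 0" --pt "0.95 0.76 -0.24 0.1 0" --pt "0.95 0.76 -0.24 0.1 0"

```text
time_s: 8.43
ee_pos: [0.5735, -0.1731, 0.3476]
eef_rot: [-3.142, 0.0, -0.31]
force: [-0.2, -0.0, -1.8]
grip_width: 0.0176
grip_force: 44.9
```

```bash
sed -i "s/'g',o\['grip_width'\].round(4)/'g',o['grip_width']/" st.py; python3 st.py
```

```text
t 8.425 ax -18.47 lat 0.25 ringz 114.97 rot [-3.1416e+00  1.0000e-04 -3.1020e-01] F ax lat z -0.18 -0.08 -1.84 M [ 0.018 -0.044 -0.029] g 0.017571876266752096
```

>>> servo_tool --pt "0.95 0.19 -0.06 0 0" --pt "0.95 0.38 -0.12 0 0" --pt "0.95 0.57 -0.18 0 0" --pt "0.95 0.76 -0.24 0 0" --pt "0.95 0.95 -0.31 0 0" --pt "0.95 0.95 -0.31 0 0"

```text
time_s: 9.18
ee_pos: [0.583, -0.1762, 0.3476]
eef_rot: [3.142, 0.0, -0.31]
force: [0.9, 0.4, -2.4]
grip_width: 0.0176
grip_force: 44.9
```

```bash
python3 st.py
```

```text
t 9.175 ax -8.49 lat 0.15 ringz 114.97 rot [ 3.1416e+00  1.0000e-04 -3.1020e-01] F ax lat z 0.74 0.61 -2.37 M [ 0.013  0.019 -0.042] g 0.017583889428163264
```

Still free. Advance in 1 mm steps.

>>> servo_tool --pt "0.95 0.19 -0.06 0 0" --pt "0.95 0.38 -0.12 0 0" --pt "0.95 0.48 -0.15 0 0" --pt "0.95 0.48 -0.15 0 0"

```text
time_s: 9.68
ee_pos: [0.5877, -0.1777, 0.3476]
eef_rot: [-3.142, 0.0, -0.31]
force: [-0.6, 0.2, -2.3]
grip_width: 0.0177
grip_force: 44.9
```

>>> servo_tool --pt "0.95 0.1 -0.03 0 0" --pt "0.95 0.1 -0.03 0 0"

```text
time_s: 9.93
ee_pos: [0.5887, -0.178, 0.3476]
eef_rot: [-3.142, -0.0, -0.31]
force: [-0.5, 0.4, -1.7]
grip_width: 0.0174
grip_force: 44.9
```

>>> servo_tool --pt "0.95 0.1 -0.03 0 0" --pt "0.95 0.1 -0.03 0 0"

```text
time_s: 10.18
ee_pos: [0.5897, -0.1783, 0.3477]
eef_rot: [-3.142, -0.0, -0.31]
force: [0.2, -0.1, -2.0]
grip_width: 0.0173
grip_force: 44.9
```

```bash
python3 st.py
```

```text
t 10.175 ax -1.44 lat 0.28 ringz 115.05 rot [-3.1416 -0.     -0.3101] F ax lat z 0.21 -0.07 -1.97 M [-0.007  0.067  0.037] g 0.01732350570278736
```

>>> servo_tool --pt "0.95 0.1 -0.03 0 0" --pt "0.95 0.1 -0.03 0 0"

```text
time_s: 10.42
ee_pos: [0.5907, -0.1786, 0.3476]
eef_rot: [-3.142, 0.0, -0.31]
force: [0.3, -0.1, -1.2]
grip_width: 0.0176
grip_force: 44.9
```

>>> servo_tool --pt "0.95 0.07 -0.02 0 0" --pt "0.95 0.07 -0.02 0 0"

```text
time_s: 10.68
ee_pos: [0.5914, -0.1788, 0.3476]
eef_rot: [-3.142, -0.0, -0.31]
force: [-0.9, -0.5, -2.1]
grip_width: 0.0177
grip_force: 44.9
```

>>> servo_tool --pt "0.95 0.07 -0.02 0 0" --pt "0.95 0.07 -0.02 0 0"

```text
time_s: 10.92
ee_pos: [0.5921, -0.179, 0.3476]
eef_rot: [-3.142, 0.0, -0.31]
force: [-0.9, -0.8, -0.4]
grip_width: 0.0178
grip_force: 44.9
```

```bash
python3 st.py
```

```text
t 10.925 ax 1.0 lat 0.34 ringz 115.03 rot [-3.1416e+00  3.0000e-04 -3.1010e-01] F ax lat z -0.6 -0.99 -0.37 M [ 0.043  0.266 -0.   ] g 0.017757091326579242
```

>>> servo_tool --pt "0.95 0.05 -0.02 0 0" --pt "0.95 0.05 -0.02 0 0"

```text
time_s: 11.18
ee_pos: [0.5924, -0.1791, 0.3476]
eef_rot: [-3.142, 0.001, -0.31]
force: [-5.0, 1.1, 1.5]
grip_width: 0.018
grip_force: 44.9
```

>>> servo_tool --pt "0.95 0.05 -0.02 0 0" --pt "0.95 0.05 -0.02 0 0"

```text
time_s: 11.42
ee_pos: [0.5927, -0.1792, 0.3476]
eef_rot: [-3.142, 0.002, -0.31]
force: [-8.2, 2.8, 3.4]
grip_width: 0.0176
grip_force: 44.9
```

```bash
python3 st.py
```

```text
t 11.425 ax 1.73 lat 0.32 ringz 115.04 rot [-3.1415e+00  2.5000e-03 -3.1000e-01] F ax lat z -8.7 0.19 3.36 M [0.543 1.751 0.065] g 0.017627698290977545
```

>>> servo_tool --pt "0.95 0 0 -0.1 0" --pt "0.95 0 0 -0.2 0" --pt "0.95 0 0 -0.2 0" --pt "0.95 0 0 -0.2 0"

```text
time_s: 11.92
ee_pos: [0.5927, -0.1793, 0.3457]
eef_rot: [-3.142, 0.002, -0.31]
force: [-9.2, 2.7, 3.1]
grip_width: 0.0178
grip_force: 44.9
```

```bash
python3 st.py
```

```text
t 11.925 ax 1.71 lat 0.27 ringz 113.09 rot [-3.1416e+00  2.4000e-03 -3.1000e-01] F ax lat z -9.59 -0.26 3.09 M [0.617 1.783 0.077] g 0.017841524664625158
```

>>> servo_tool --pt "0.95 0 0 -0.08 0" --pt "0.95 0 0 -0.08 0"

```text
time_s: 12.18
ee_pos: [0.5927, -0.1792, 0.345]
eef_rot: [-3.142, 0.002, -0.31]
force: [-9.8, 3.1, 4.5]
grip_width: 0.0176
grip_force: 45.0
```

>>> servo_tool --pt "0.7 0 0 0 0" --pt "0.7 0 0 0 0" --pt "0.7 0 0 0 0"

```text
time_s: 12.55
ee_pos: [0.5932, -0.1794, 0.3449]
eef_rot: [-3.142, -0.0, -0.31]
force: [-0.3, 0.5, -0.2]
grip_width: 0.0281
grip_force: 0.0
```

```bash
python3 st.py
```

```text
t 12.55 ax 2.18 lat 0.27 ringz 112.29 rot [-3.1416e+00 -4.0000e-04 -3.1020e-01] F ax lat z -0.45 0.34 -0.16 M [ 0.033 -0.006  0.022] g 0.028117220083131146
```

>>> servo_tool --pt "0.7 0 0 2 0" --pt "0.7 0 0 5 0" --pt "0.7 0.5 1.6 7 10" --pt "0.7 1 3.2 7 20" --pt "0.6 1.48 4.78 7 30" --pt "0.5 1.48 4.78 7 40" --pt "0.5 1.48 4.78 7 50" --pt "0.5 1.48 4.78 7 60" --pt "0.5 1.48 4.78 7 70" --pt "0.5 1.48 4.78 7 80" --pt "0.5 1.48 4.78 7 90" --pt "0.5 1.48 4.78 7 100" --pt "0.5 1.48 4.78 7 110" --pt "0.5 1.48 4.78 7 120" --pt "0.5 1.48 4.78 7 130" --pt "0.5 1.48 4.78 7 140" --pt "0.5 1.48 4.78 7 150" --pt "0.5 1.48 4.78 7 160" --pt "0.5 1.48 4.78 7 170" --pt "0.5 1.48 4.78 7 170"

```text
time_s: 15.05
ee_pos: [0.6079, -0.1316, 0.4149]
eef_rot: [3.142, 0.0, 2.656]
force: [-0.3, -0.7, 0.2]
grip_width: 0.047
grip_force: 0.0
```

```bash
python3 - <<'E'
from m import *
o=ctrl.get_obs();print(o['time_s'],o['qpos'],o['ee_pos'],o['eef_rot'])
c=snap('scene','f')
im=cv2.resize(c['image'],None,fx=4,fy=4,interpolation=2);b=(95,120,195,220)
cv2.imwrite('pics/f.png',cv2.convertScaleAbs(im[480:880,380:780,::-1],alpha=1.6,beta=15))
ring=np.array([.5927,-.1792,.112])
k,t,r=knobtab(c,ring,-.3103);print('pred knob',ext(k),'tab',ext(t),'ring',ext(r))
E
```

```text
15.05 [-2.72069118e-01  4.55798729e-01  1.28450371e+00 -4.98797764e-06
  1.40108003e+00 -1.35712108e+00] [ 0.60792177 -0.13160497  0.41485322] [3.14155289e+00 2.06447731e-04 2.65584912e+00]
pred knob [143.6 169.5 157.6 185.5] tab [124.6 162.  133.9 177. ] ring [122.6 172.1 145.4 194.1]
```

View pics/f.png

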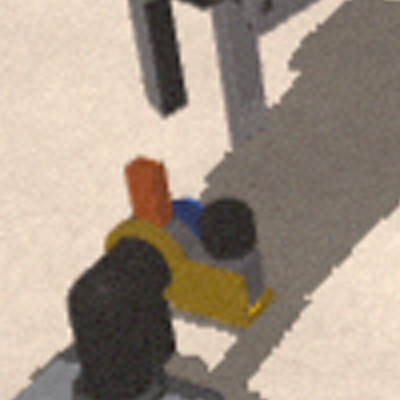

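>>> servo_tool --pt "0.5 0 0 0 10" --pt "0.5 0 0 -1 20" --pt "0.5 0 0 -2 30" --pt "0.5 0 0 -3 40" --pt "0.5 0 0 -4 50" --pt "0.5 0 0 -5.5 60" --pt "0.5 0 0 -6.5 60" --pt "0.5 0 0 -7.1 60" --pt "0.5 0 0 -7.1 60" --pt "0.75 0 0 -7.1 60" --pt "0.85 0 0 -7.1 60" --pt "0.85 0 0 -7.1 60" --pt "0.85 0 0 -7.1 60" --pt "0.85 0 0 -7.1 60" --squeeze 10

```text
time_s: 16.85
ee_pos: [0.6079, -0.1315, 0.3442]
eef_rot: [-3.141, 0.0, -2.579]
force: [-2.1, 2.4, 5.1]
grip_width: 0.0278
grip_force: 10.0
```

```bash
python3 - <<'E'
from h import *
o=ctrl.get_obs();print(o['time_s'],o['qpos'][5],o['ee_pos'],o['eef_rot'],o['force'],o['moment'],o['grip_width'],o['grip_force'])
E
```

```text
16.85 -2.405283144861385 [ 0.60788543 -0.1314796   0.34421864] [-3.14145134e+00  4.32391220e-04 -2.57909504e+00] [-2.13585795  2.42290858  5.14204184] [0.65067905 0.22079755 0.00153734] 0.027755027761812805 10.01660630106926
```

>>> servo_tool --pt "0.9 0 0 0 0" --pt "0.9 0 0 0 0" --pt "0.9 0 0 0 -7" --pt "0.9 0 0 0 -14" --pt "0.9 0 0 0 -20" --pt "0.9 0 0 0 -20" --squeeze 55

```text
time_s: 17.6
ee_pos: [0.6079, -0.1315, 0.3442]
eef_rot: [-3.141, 0.0, -2.929]
force: [-0.5, 3.4, 5.6]
grip_width: 0.0262
grip_force: 55.0
```

```bash
cat > k.py <<'E'
from h import *
M=[];o=ctrl.get_obs();print('t %.2f q6 %.3f'%(o['time_s'],o['qpos'][5]),'M',o['moment'].round(3),'F',o['force'].round(1),'tau6 %.3f'%o['tau'][5],'g %.4f %.1f'%(o['grip_width'],o['grip_force']),o['ee_pos'].round(4))
E
python3 k.py
```

```text
t 17.60 q6 -2.055 M [0.547 0.207 0.21 ] F [-0.5  3.4  5.6] tau6 1.117 g 0.0262 55.0 [ 0.6079 -0.1315  0.3442]
```

>>> servo_tool --pt "0.9 0 0 0 -7" --pt "0.9 0 0 0 -14" --pt "0.9 0 0 0 -14"

```text
time_s: 17.98
ee_pos: [0.6079, -0.1316, 0.3442]
eef_rot: [-3.141, 0.001, 3.111]
force: [-0.6, 2.5, 5.5]
grip_width: 0.027
grip_force: 55.0
```

```bash
python3 k.py
```

```text
t 17.98 q6 -1.812 M [0.344 0.126 0.316] F [-0.6  2.5  5.5] tau6 1.476 g 0.0270 55.0 [ 0.6079 -0.1316  0.3442]
```

>>> servo_tool --pt "0.9 0 0 0 -7" --pt "0.9 0 0 0 -14" --pt "0.9 0 0 0 -14"

```text
time_s: 18.35
ee_pos: [0.6079, -0.1317, 0.3442]
eef_rot: [-3.141, 0.001, 2.866]
force: [-0.8, 1.2, 4.7]
grip_width: 0.0266
grip_force: 55.0
```

```bash
python3 k.py
```

```text
t 18.35 q6 -1.568 M [0.132 0.145 0.294] F [-0.8  1.2  4.7] tau6 1.353 g 0.0266 55.0 [ 0.6079 -0.1317  0.3442]
```

>>> servo_tool --pt "0.9 0 0 0 -7" --pt "0.9 0 0 0 -14" --pt "0.9 0 0 0 -14"

```text
time_s: 18.73
ee_pos: [0.6078, -0.1318, 0.3442]
eef_rot: [-3.141, 0.001, 2.622]
force: [-2.3, 0.3, 6.4]
grip_width: 0.0268
grip_force: 55.0
```

```bash
python3 k.py
```

```text
t 18.73 q6 -1.323 M [-0.115  0.368  0.31 ] F [-2.3  0.3  6.4] tau6 1.354 g 0.0268 55.0 [ 0.6078 -0.1318  0.3442]
```

>>> servo_tool --pt "0.9 0 0 0 -7" --pt "0.9 0 0 0 -14" --pt "0.9 0 0 0 -14"

```text
time_s: 19.1
ee_pos: [0.6078, -0.1319, 0.3442]
eef_rot: [-3.141, 0.001, 2.378]
force: [-2.9, -0.4, 6.1]
grip_width: 0.0265
grip_force: 55.0
```

```bash
python3 k.py
```

```text
t 19.10 q6 -1.079 M [-0.281  0.624  0.289] F [-2.9 -0.4  6.1] tau6 1.356 g 0.0265 55.0 [ 0.6078 -0.1319  0.3442]
```

>>> servo_tool --pt "0.9 0 0 0 -7" --pt "0.9 0 0 0 -14" --pt "0.9 0 0 0 -14"

```text
time_s: 19.48
ee_pos: [0.6077, -0.1319, 0.3442]
eef_rot: [-3.141, 0.001, 2.133]
force: [-4.2, -0.2, 6.2]
grip_width: 0.0262
grip_force: 55.0
```

```bash
python3 k.py
```

```text
t 19.48 q6 -0.835 M [-0.268  0.886  0.279] F [-4.2 -0.2  6.2] tau6 1.357 g 0.0262 55.0 [ 0.6077 -0.1319  0.3442]
```

>>> servo_tool --pt "0.9 0 0 0 -6" --pt "0.9 0 0 0 -12" --pt "0.9 0 0 0 -12"

```text
time_s: 19.85
ee_pos: [0.6076, -0.132, 0.3442]
eef_rot: [-3.14, 0.001, 1.924]
force: [-5.8, -1.1, 7.2]
grip_width: 0.0264
grip_force: 55.0
```

```bash
python3 k.py
```

```text
t 19.85 q6 -0.626 M [-0.316  1.16   0.292] F [-5.8 -1.1  7.2] tau6 1.206 g 0.0264 55.0 [ 0.6076 -0.132   0.3442]
```

>>> servo_tool --pt "0.9 0 0 0 -6" --pt "0.9 0 0 0 -12" --pt "0.9 0 0 0 -12"

```text
time_s: 20.23
ee_pos: [0.6076, -0.132, 0.3441]
eef_rot: [-3.14, 0.001, 1.715]
force: [-6.5, -1.4, 6.7]
grip_width: 0.0268
grip_force: 55.0
```

```bash
python3 k.py
```

```text
t 20.23 q6 -0.416 M [-0.319  1.461  0.326] F [-6.5 -1.4  6.7] tau6 1.206 g 0.0268 55.0 [ 0.6076 -0.132   0.3441]
```

>>> servo_tool --pt "0.9 0 0 0 -6" --pt "0.9 0 0 0 -12" --pt "0.9 0 0 0 -12"

```text
time_s: 20.6
ee_pos: [0.6075, -0.1319, 0.3441]
eef_rot: [-3.14, 0.001, 1.505]
force: [-7.7, -1.1, 7.8]
grip_width: 0.0263
grip_force: 55.0
```

```bash
python3 k.py
```

```text
t 20.60 q6 -0.207 M [-0.189  1.68   0.298] F [-7.7 -1.1  7.8] tau6 1.244 g 0.0263 55.0 [ 0.6075 -0.1319  0.3441]
```

>>> servo_tool --pt "0.9 -0.05 0 0 -5" --pt "0.9 -0.05 0 0 -10" --pt "0.9 -0.05 0 0 -10"

```text
time_s: 20.98
ee_pos: [0.6072, -0.1318, 0.3441]
eef_rot: [-3.141, 0.001, 1.331]
force: [-5.2, 0.8, 6.8]
grip_width: 0.0267
grip_force: 55.0
```

```bash
python3 k.py
```

```text
t 20.98 q6 -0.033 M [0.005 1.16  0.314] F [-5.2  0.8  6.8] tau6 1.132 g 0.0267 55.0 [ 0.6072 -0.1318  0.3441]
```

>>> servo_tool --pt "0.9 0 0 0 -5" --pt "0.9 0 0 0 -10" --pt "0.9 0 0 0 -10"

```text
time_s: 21.35
ee_pos: [0.6072, -0.1316, 0.3441]
eef_rot: [-3.141, 0.0, 1.157]
force: [-5.2, 1.8, 6.8]
grip_width: 0.0262
grip_force: 55.0
```

```bash
python3 k.py
```

```text
t 21.35 q6 0.142 M [0.439 1.17  0.357] F [-5.2  1.8  6.8] tau6 1.164 g 0.0262 55.0 [ 0.6072 -0.1316  0.3441]
```

>>> servo_tool --pt "0.9 0 0 0 -5" --pt "0.9 0 0 0 -10" --pt "0.9 0 0 0 -10"

```text
time_s: 21.72
ee_pos: [0.6073, -0.1311, 0.3441]
eef_rot: [-3.14, -0.0, 0.983]
force: [-4.1, 5.3, 6.6]
grip_width: 0.027
grip_force: 55.0
```

```bash
python3 k.py
```

```text
t 21.73 q6 0.316 M [1.181 1.    0.419] F [-4.1  5.3  6.6] tau6 1.184 g 0.0270 55.0 [ 0.6073 -0.1311  0.3441]
```

>>> servo_tool --pt "0.9 -0.02 0.06 0 -3" --pt "0.9 -0.02 0.06 0 -6" --pt "0.9 -0.02 0.06 0 -6"

```text
time_s: 22.1
ee_pos: [0.6071, -0.1307, 0.3441]
eef_rot: [-3.141, -0.0, 0.878]
force: [-2.3, 4.4, 6.7]
grip_width: 0.0268
grip_force: 55.0
```

```bash
python3 k.py
```

```text
t 22.10 q6 0.421 M [0.922 0.727 0.439] F [-2.3  4.4  6.7] tau6 0.893 g 0.0268 55.0 [ 0.6071 -0.1307  0.3441]
```

>>> servo_tool --pt "0.9 -0.01 0.05 0 -3" --pt "0.9 -0.01 0.05 0 -5" --pt "0.9 -0.01 0.05 0 -5" --pt "0.9 -0.01 0.05 0 -5"

```text
time_s: 22.6
ee_pos: [0.6071, -0.1303, 0.3441]
eef_rot: [-3.142, -0.0, 0.792]
force: [-1.7, 2.8, 4.9]
grip_width: 0.0269
grip_force: 55.0
```

```bash
python3 k.py
```

```text
t 22.60 q6 0.509 M [0.647 0.588 0.495] F [-1.7  2.8  4.9] tau6 0.462 g 0.0269 55.0 [ 0.6071 -0.1303  0.3441]
```

```bash
cat > avg.py <<'E'
from h import *
A=[]
for i in range(10): ctrl.camera('scene');o=ctrl.get_obs();A.append(np.r_[o['moment'],o['force']])
A=np.array(A);print('t %.2f'%o['time_s'],'M',A[:,:3].mean(0).round(3),'F',A[:,3:].mean(0).round(2),'Mz',A[:,2].round(3),'q6 %.3f'%o['qpos'][5])
E
python3 avg.py
```

```text
t 23.10 M [0.64  0.533 0.463] F [-1.82  3.    5.78] Mz [0.481 0.465 0.423 0.529 0.478 0.452 0.464 0.435 0.45  0.451] q6 0.509
```

>>> servo_tool --pt "0.5 0 0 0 0" --pt "0.5 0 0 0 0" --pt "0.5 0 0 0 0" --pt "0.5 0 0 0 0" --pt "0.5 0 0 0 0" --pt "0.5 0 0 0 30"

```text
time_s: 23.85
ee_pos: [0.6071, -0.1305, 0.3438]
eef_rot: [3.142, 0.0, 0.98]
force: [0.7, 0.1, 1.2]
grip_width: 0.0473
grip_force: 0.0
```

```bash
python3 avg.py;python3 - <<'E'
from m import *
c=snap('scene','g');cv2.imwrite('pics/g.png',cv2.convertScaleAbs(cv2.resize(c['image'],None,fx=4,fy=4,interpolation=2)[480:880,380:780,::-1],alpha=1.6,beta=15))
E
```

```text
t 24.35 M [-0.034 -0.034 -0.014] F [ 0.09 -0.12 -0.17] Mz [ 0.034 -0.074 -0.02  -0.06   0.019 -0.045  0.029 -0.008 -0.042  0.029] q6 0.324
```

View pics/g.png

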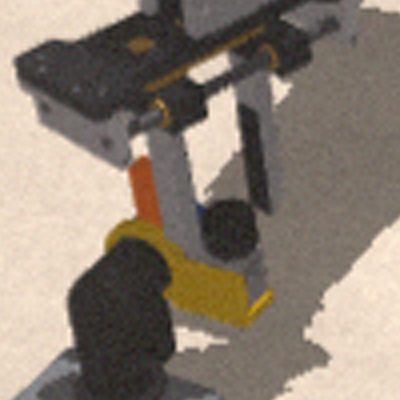

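>>> servo_tool --pt "0.75 0 0 0 0" --pt "0.9 0 0 0 0" --pt "0.9 0 0 0 0" --pt "0.9 0 0 0 0" --pt "0.9 0 0 0 0" --pt "0.9 0 0 0 -5" --pt "0.9 0 0 0 -10" --pt "0.9 0 0 0 -15" --pt "0.9 0 0 0 -20" --pt "0.9 0 0 0 -20"

```text
time_s: 25.65
ee_pos: [0.607, -0.1303, 0.3438]
eef_rot: [-3.141, 0.0, 0.629]
force: [-1.6, 2.1, 2.2]
grip_width: 0.0262
grip_force: 55.0
```

```bash
python3 k.py
```

```text
t 25.65 q6 0.672 M [0.451 0.316 0.237] F [-1.6  2.1  2.2] tau6 1.199 g 0.0262 55.0 [ 0.607  -0.1303  0.3438]
```

>>> servo_tool --pt "0.9 0 0 0 -3" --pt "0.9 0 0 0 -6" --pt "0.9 0 0 0 -6"

```text
time_s: 26.02
ee_pos: [0.607, -0.1303, 0.3438]
eef_rot: [-3.141, 0.0, 0.525]
force: [-2.3, 4.1, 1.8]
grip_width: 0.0268
grip_force: 55.0
```

```bash
python3 avg.py
```

```text
t 26.52 M [0.934 0.566 0.307] F [-2.74  4.26  1.97] Mz [0.285 0.322 0.308 0.271 0.356 0.306 0.351 0.307 0.253 0.312] q6 0.776
```

>>> servo_tool --pt "0.9 -0.02 0.04 0 -3" --pt "0.9 -0.02 0.04 0 -6" --pt "0.9 -0.02 0.04 0 -6"

```text
time_s: 26.9
ee_pos: [0.6069, -0.1301, 0.3438]
eef_rot: [3.141, -0.0, 0.419]
force: [-1.5, 3.5, 1.3]
grip_width: 0.0267
grip_force: 55.0
```

```bash
python3 avg.py
```

```text
t 27.40 M [0.532 0.256 0.341] F [-1.1   2.49  0.47] Mz [0.332 0.34  0.321 0.343 0.335 0.335 0.331 0.322 0.388 0.368] q6 0.882
```

>>> servo_tool --pt "0.9 0 0.02 0 -3" --pt "0.9 0 0.02 0 -5" --pt "0.9 0 0.02 0 -5"

```text
time_s: 27.78
ee_pos: [0.6069, -0.13, 0.3438]
eef_rot: [3.141, 0.0, 0.331]
force: [-0.1, 0.3, 0.3]
grip_width: 0.0268
grip_force: 55.0
```

```bash
python3 avg.py
```

```text
t 28.27 M [0.039 0.16  0.405] F [-0.54  0.08  0.34] Mz [0.448 0.347 0.415 0.422 0.402 0.383 0.385 0.43  0.391 0.425] q6 0.970
```

>>> servo_tool --pt "0.9 0 0 0 -3" --pt "0.9 0 0 0 -5" --pt "0.9 0 0 0 -5"

```text
time_s: 28.65
ee_pos: [0.6068, -0.1299, 0.3438]
eef_rot: [3.142, 0.0, 0.244]
force: [-1.2, -1.0, 0.1]
grip_width: 0.0265
grip_force: 55.0
```

```bash
python3 avg.py
```

```text
t 29.15 M [-0.061  0.192  0.458] F [-0.95 -0.28  0.11] Mz [0.454 0.384 0.469 0.509 0.408 0.477 0.462 0.461 0.493 0.466] q6 1.057
```

>>> servo_tool --pt "0.9 0 0 0 -3" --pt "0.9 0 0 0 -5" --pt "0.9 0 0 0 -5"

```text
time_s: 29.52
ee_pos: [0.6069, -0.1299, 0.3439]
eef_rot: [-3.142, -0.0, 0.157]
force: [-0.1, -0.2, -0.8]
grip_width: 0.0267
grip_force: 55.0
```

```bash
python3 avg.py
```

```text
t 30.02 M [0.14  0.206 0.467] F [-0.57  0.03 -0.06] Mz [0.452 0.47  0.529 0.45  0.453 0.437 0.449 0.481 0.51  0.442] q6 1.144
```

>>> servo_tool --pt "0.9 0 0 0 -2" --pt "0.9 0 0 0 -4" --pt "0.9 0 0 0 -4" --pt "0.9 0 0 0 -4"

```text
time_s: 30.52
ee_pos: [0.6069, -0.1298, 0.3439]
eef_rot: [-3.141, -0.0, 0.087]
force: [-1.3, 1.3, 0.1]
grip_width: 0.0267
grip_force: 55.0
```

```bash
python3 avg.py
```

```text
t 31.02 M [0.509 0.173 0.491] F [-0.78  1.92  0.28] Mz [0.519 0.454 0.508 0.533 0.488 0.497 0.521 0.433 0.48  0.48 ] q6 1.214
```

>>> servo_tool --pt "0.5 0 0 0 0" --pt "0.5 0 0 0 0" --pt "0.5 0 0 0 0" --pt "0.5 0 0 0 0" --pt "0.5 0 0 0 10" --pt "0.5 0 0 0 20" --pt "0.5 0 0 0 30" --pt "0.5 0 0 0 30" --pt "0.5 0 0 0 30" --pt "0.9 0 0 0 30" --pt "0.9 0 0 0 30" --pt "0.9 0 0 0 30" --pt "0.9 0 0 0 30" --pt "0.9 0 0 0 20" --pt "0.9 0 0 0 10" --pt "0.9 0 0 0 2" --pt "0.9 0 0 0 2"

```text
time_s: 33.15
ee_pos: [0.6069, -0.1298, 0.3439]
eef_rot: [-3.142, -0.0, 0.123]
force: [2.5, 0.7, -1.2]
grip_width: 0.0265
grip_force: 55.0
```

```bash
python3 avg.py
```

```text
t 33.65 M [ 0.344 -0.403  0.318] F [ 2.39  1.42 -0.75] Mz [0.303 0.268 0.317 0.341 0.296 0.347 0.34  0.318 0.352 0.301] q6 1.179
```

>>> servo_tool --pt "0.9 0 0 0 -4" --pt "0.9 0 0 0 -8" --pt "0.9 0 0 0 -8"

```text
time_s: 34.02
ee_pos: [0.6069, -0.1298, 0.3439]
eef_rot: [-3.141, -0.0, -0.017]
force: [2.9, 2.9, -0.2]
grip_width: 0.0266
grip_force: 55.0
```

```bash
python3 avg.py
```

```text
t 34.52 M [ 0.753 -0.636  0.408] F [ 3.27  3.52 -0.3 ] Mz [0.411 0.421 0.398 0.395 0.435 0.354 0.369 0.452 0.435 0.414] q6 1.318
```

>>> servo_tool --pt "0.9 0 0 0 -3" --pt "0.9 0 0 0 -5" --pt "0.9 0 0 0 -5"

```text
time_s: 34.9
ee_pos: [0.6069, -0.1298, 0.3439]
eef_rot: [-3.141, -0.0, -0.105]
force: [3.2, 4.3, 0.1]
grip_width: 0.0266
grip_force: 55.0
```

```bash
python3 avg.py
```

```text
t 35.40 M [ 0.906 -0.702  0.465] F [ 3.77  3.56 -0.35] Mz [0.465 0.493 0.445 0.435 0.468 0.482 0.472 0.447 0.447 0.497] q6 1.406
```

>>> servo_tool --pt "0.9 0 0 0 -2" --pt "0.9 0 0 0 -4" --pt "0.9 0 0 0 -4"

```text
time_s: 35.78
ee_pos: [0.6069, -0.1297, 0.3439]
eef_rot: [-3.141, -0.0, -0.175]
force: [3.2, 4.7, -0.1]
grip_width: 0.0265
grip_force: 55.0
```

```bash
python3 avg.py
```

```text
t 36.27 M [ 0.935 -0.731  0.49 ] F [ 3.62  4.09 -0.36] Mz [0.481 0.418 0.53  0.449 0.523 0.473 0.561 0.516 0.465 0.481] q6 1.475
```

>>> servo_tool --pt "0.9 0.05 0.03 0 0" --pt "0.9 0.05 0.03 0 0" --pt "0.5 0.05 0.03 0 0" --pt "0.5 0.05 0.03 0 0" --pt "0.5 0.05 0.03 0 0" --pt "0.5 0.05 0.03 0 0" --pt "0.5 0.05 0.03 2 0" --pt "0.5 0.05 0.03 5 0" --pt "0.5 0.05 0.03 9 0" --pt "0.5 -4 0.03 13 0" --pt "0.5 -9 0.03 15 0" --pt "0.5 -14 0.03 15 0" --pt "0.5 -18 0.03 15 0" --pt "0.5 -18 0.03 15 0" --pt "0.5 -18 0.03 15 0"

```text
time_s: 38.15
ee_pos: [0.4272, -0.1297, 0.4941]
eef_rot: [3.142, -0.001, -0.175]
force: [-0.5, 0.2, -0.2]
grip_width: 0.047
grip_force: 0.0
```

```bash
python3 k.py; python3 - <<'E'
from m import *
t=[]
for n,b in(('scene',(95,120,195,220)),('top',(310,120,410,220))):
    c=snap(n,'z');t.append(cv2.convertScaleAbs(cv2.resize(c['image'][b[1]:b[3],b[0]:b[2],::-1],(400,400),interpolation=2),alpha=1.6,beta=15))
cv2.imwrite('pics/z.png',np.hstack(t))
E
```

```text
t 38.15 q6 1.369 M [ 0.023 -0.003  0.016] F [-0.5  0.2 -0.2] tau6 -0.019 g 0.0470 0.0 [ 0.4272 -0.1297  0.4941]
```

View pics/z.png

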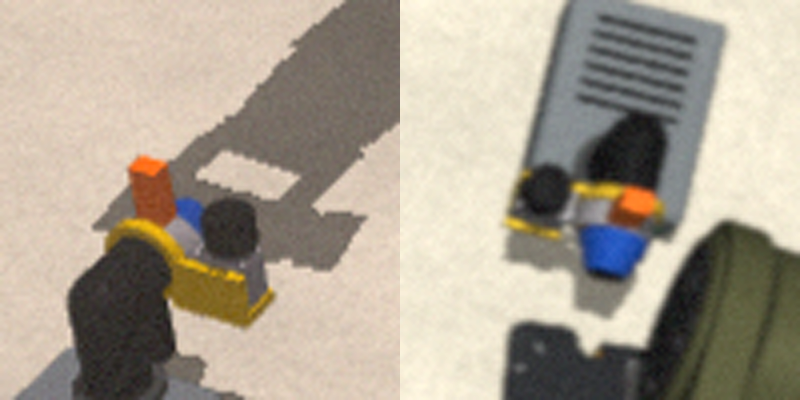

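```bash
python3 -c "
from station import ctrl
print(ctrl.hand_in())"
```

```text
the job is handed in; nothing more can be done
None
```

The clamp sits home against the yellow shoulder with its knob upright above the ledge. It was tightened to about 28 N by the last held torque reading (0.49 N m; squeeze itself not measured), let go, and the job handed in at about 38 s.

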